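Free the seized arbor of a paddle grinder and test its paddle

ROBOT

A 7-joint arm with a two-finger parallel gripper is mounted at the origin on a cart in front of the work surface, level with it; the furniture and walls round the work are solid. World frame = base frame: x ahead of the robot, y to its left, z up, the work surface at z = 0. Lengths are in m, angles in rad, forces in N, time in s.
With the tool pointing down it reaches from about 0.4 to 0.875 m from the base axis. Payload 6.5 kg.
Tool frame: the origin (TCP) lies at the very end of the fingers, on their centre line; the grasp point (between the pads) lies 19 mm behind it; z points along the fingers, y is the line along which they close (so a half turn about z gives the same grasp; the last joint's range is limited). The gripper opens to 85 mm and grips with 20 to 120 N. Pads are 22 mm wide; open, the fingers measure 114 mm over their backs; the gripper's body (76 mm by 85 mm) begins 54 mm behind the grasp point. The pads swing forward as they close: fully open they stand 13 mm farther back than shut.
Start: joints at [1.281, 0.536, -0.004, 1.538, 0.003, 1.067, -0.071], TCP at [0.144, -0.634, 0.231] pointing down, gripper open.
Joint ranges: [-2.7, 2.7], [-0.37, 2.16], [-1.27, 1.26], [0.24, 2.4], [-1.31, 4.45], [0.19, 1.91], [-2.76, 2.76]. Speed limits (rad/s): [2.39, 2.39, 3.14, 3.14, 3.14, 3.14, 3.14].

INTERFACE

Orientations are given as [roll, pitch, yaw] about the fixed x, y, z axes, in that order (R = Rz(yaw) Ry(pitch) Rx(roll)).
In Python, from station import state, grab_frame, camera_params, r gives the robot as it stands.
- The arm moves only by the tool arm_command, never from a script. Its argument "increments" is a list of rows, each a list of 3 entries, a list of its own where there are three numbers: the closure, from 0 (fully open) to 1 (shut), then the shift along the tool's x, y, z in cm, then the turn, a rotation vector about the tool's x, y, z in degrees. In form: [[jaw, [tx, ty, tz], [wx, wy, wz]], ...]. A call has 1 to 8 rows; each row is the pose to reach, as a shift and turn from the pose commanded when the call began, along the tool's axes at that moment; what a row does not reach only later rows make up. A row lasts 1/8 s, in which the tool goes at most 62.5 mm and 10.7 degrees, less where a joint would pass 70% of its speed; a pose out of reach is approached as far as the arm can. A call with a gripper value outside its range is refused whole. The fingers move at their own pace and stop on an object; "squeeze" is the grip in N (left out, the last holds). Time passes only in rows, so rows that repeat a pose let the fingers close. It gives the time, the measured TCP pose, the force, the opening and the grip force at its end, in the units of the state.
- state(): the state, without advancing time (a new reading comes with each control period).
- grab_frame(name): name is "side" or "top"; returns the picture (480x640x3 uint8, blue, green, red); there is no depth.
- camera_params(name): a dict with "mtx" (3x3 intrinsics, pixels), "k1" (the pictures are not rectified: a ray, as slopes to the right and down, at radius r is drawn at 1 + k1 r^2 times it, then the intrinsics apply), "camera_from_world" (4x4, takes a point from world to camera coordinates). Camera axes: x right, y up, looking along -z (the intrinsics and any distortion apply to the point x, -y, -z); pixel columns grow to the right and rows downward; lengths in m; the calibration is good to about 2 mm. A picture is of the moment at which its call begins. camera_params takes no time and is no camera call.
- r.finish_job(): hands the job in; it is judged then, once.
The state is a dict: "time": time; "qpos": joint angles; "qd": joint speeds; "effort": joint torques, N m; "position": TCP position; "tool_rot": TCP orientation; "force": force on the tool from outside, world axes, zero at the start; "torque": the same for the moment, N m; "gripper_width": finger opening in m; "grasp_force": force on a finger pad.
Only numpy, scipy, OpenCV 4.12 (cv2) and the standard library are available. Lean on these libraries where they do the work, as an engineer would, in place of code of your own. Each camera call takes 0.05 s, during which the arm holds its last target. There are 200 camera calls.

TASK

The arbor is seized in the paddle grinder that lies strapped down with its spindle upward: a straight pull only jams it, so work it out by twisting it back and forth while pulling. Put it in the blue bin just left of the grinder and let go of it; only after that flip the grinder's lock-off lever fully forward (towards the head), press the paddle fully down against the barrel for about a second and release it. Leave the lever forward, the bin standing and the tape measure and jar behind them where they are.

Things in the scene. Friction and masses are not known exactly. Their poses are not given: they have to be found in the camera images.
- grinder: Fixed paddle grinder strapped on a 90x270x10 mm plywood board. Origin on the spindle axis at bench level, z up. Its round head (68 mm across, top 64 mm up) is at the origin; the barrel (40 mm across, top 54 mm up) runs along +y to 214 mm. 'Forward' is its -y direction, towards the head. (A chair back stands 0.2 m to the left of the robot's base, to 0.14 m above the bench.)
- bore_mouth (a point): Centre of the open mouth of the spindle bore, 64 mm above the bench. Straight up the arbor jams after 2 mm. Turned counter-clockwise from above (+z) to 25-45 degrees from the grinder's x it lifts to 15 mm (+-2.5) above its start and jams; turned clockwise to -25 to -45 degrees it lifts to 30 mm (+-2.5) and jams; at +25 to +45 degrees again it comes right out. Stops at 48 degrees.
- arbor: Seized plain steel arbor, 110 mm long, 0.25 kg, upright in the bore, lower end 16 mm above the bench. Origin at the centre of its lower end, z up its axis. Round shank 20 mm across and 64 mm long with two lugs at the lower end (6 mm high, 7 mm wide, 42 mm overall along its x); hub block above. Its x starts within 12 degrees of the grinder's x.
- arbor_hub (a point): Centre of the arbor's hub block, on its axis, 81 mm above its lower end; 97 mm above the bench at the start; axes as the arbor's. The hub is 34 mm high, 24 mm across its flats (along y, the way to grip it) and 40 mm wide (along x); a stud, 12 mm across and 12 mm long, stands on top.
- bin: Loose blue open-topped stacking bin, 158x115x74 mm, 0.5 kg, on the bench just left of the grinder (another stands at the back and is not meant). Origin at the centre of its underside, x along its length (the low front wall, 34 mm high, is at -x; the other walls are 74 mm), inner floor 140x90 mm, 2 mm up.
- lock_lever (a joint): Angle of the plain steel lock-off lever on the paddle: 0 leaning back from the head by 25 degrees (locked: its foot blocks the paddle), 1.2 rad flipped fully forward to the head. Stays where it is left; about 2 N at its tip moves it.
- lever_tip (a point): Round tip of the lock-off lever (18 mm wide, 8 mm thick), 30 mm from its pivot. The pivot lies above the barrel, 83 mm from the spindle axis along the grinder's +y and 72 mm above the bench; at the start the tip is 99 mm above the bench and 13 mm behind the pivot (+y); fully forward it is 94 mm high and 21 mm before it.
- paddle (a joint): Angle of the dark steel paddle (24 mm wide, 122 mm long) over the barrel, hinged near the head (50 mm from the spindle axis along +y): 0 released, 0.13 rad squeezed fully down. Springs back; fully down takes about 8 N at the point paddle_press.
- paddle_press (a point): Point on the paddle's upper face where to press, 85 mm behind its hinge (135 mm from the spindle axis along the grinder's +y), about 71 mm above the bench when released and 11 mm lower when squeezed.
- tape_measure: Bystander: tape measure standing on its base, 38x84x68 mm; origin under its centre. To be left alone.
- jar: Bystander: jar with lid, 68 mm across, 85 mm high; origin under its centre. To be left alone.

How it is judged:
By the outcome, as a careful person would: the job done as asked, in the order asked, and still so for the second after the job is handed in, with the robot touching nothing.
It also fails if it takes over 64 s, if anything falls off the work surface, if the arm or the gripper's body presses on something with over 40 N, if the wrist force passes 120 N, or if a joint passes its speed limit or range.

## Working session

There is one attempt and no reset: what is moved stays moved. The work goes in short steps, Python scripts to look and compute and a tool call to move; the robot and the scene stay as the last step left them, time stands still between calls to the robot, and variables do not carry over. Pictures are saved under pics/ and viewed, at most 10 in all, crops included, and the job is handed in when it is done.

Besides the shell and the picture viewer there is one more tool, called after "Request:" by a JSON object that holds its "fn" and its "kwargs", one argument or row to a line. arm_command: Moves the arm, as the interface text tells. Its arguments: {"type":"object","properties":{"increments":{"type":"array","items":{"type":"array"}},"squeeze":{"type":"number"}},"required":["increments"]}

```bash
ls; mkdir -p pics; python3 - <<'E'
from station import *
import cv2
for n in("top","side"):
    cv2.imwrite(f"pics/{n}0.png",grab_frame(n)); c=camera_params(n); print(n,c)
s=state(); print({k:s[k] for k in("time","position","tool_rot","force","gripper_width")})
E
```

```text
pics
top {'mtx': array([[433.17025611,   0.        , 320.24561048],
       [  0.        , 433.17025611, 236.77967438],
       [  0.        ,   0.        ,   1.        ]]), 'k1': -0.09276921655542693, 'camera_from_world': array([[-0.00960292, -0.99889583, -0.04598806,  0.034801  ],
       [ 0.99752014, -0.01277615,  0.06921228, -0.57237729],
       [-0.0697234 , -0.04520937,  0.9965414 , -0.90538976],
       [ 0.        ,  0.        ,  0.        ,  1.        ]])}
side {'mtx': array([[571.48867819,   0.        , 325.12402245],
       [  0.        , 571.48867819, 236.06627391],
       [  0.        ,   0.        ,   1.        ]]), 'k1': 0.021075390620402437, 'camera_from_world': array([[ 0.99501514, -0.09910032, -0.01113521, -0.54635118],
       [ 0.04892791,  0.38783782,  0.9204281 , -0.11263724],
       [-0.08689606, -0.91638472,  0.39075328, -0.90323762],
       [ 0.        ,  0.        ,  0.        ,  1.        ]])}
{'time': 0.1, 'position': array([ 0.14411407, -0.63325942,  0.23048568]), 'tool_rot': array([-3.14004546e+00,  9.22669489e-05,  2.23835367e-01]), 'force': array([-0.14781583,  0.32869152,  0.07602717]), 'gripper_width': 0.08567272359018188}
```

View pics/top0.png

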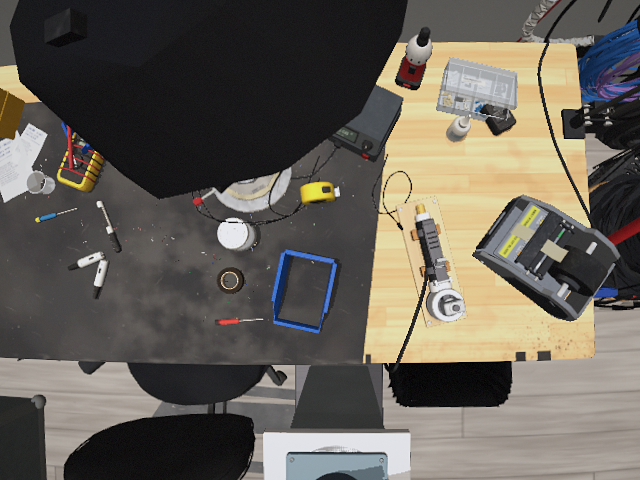

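View pics/side0.png

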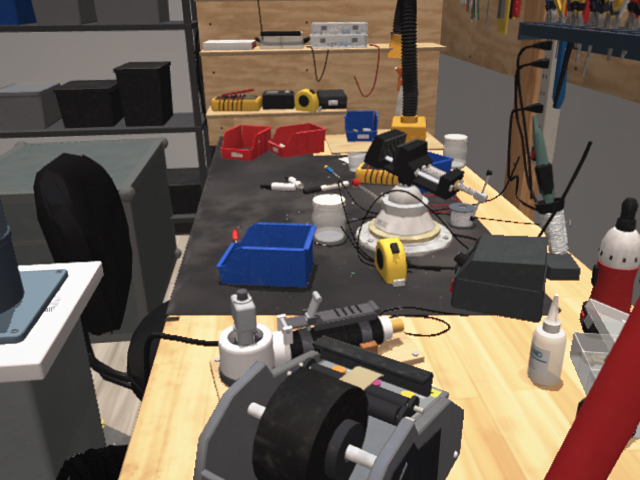

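The top view shows the grinder with its head at about (446,303) and barrel end at (421,208). The blue bin is at (305,290), the tape measure at (318,192) and the jar at (236,235). The side view shows the arbor hub at (243,307) and the lever tip at (316,297).

```bash
cat > h.py <<'E'
import numpy as np, cv2
from station import *
def ray(n,uv):
    c=camera_params(n);M=c["mtx"];k=c["k1"];T=c["camera_from_world"]
    d=np.array([(uv[0]-M[0,2])/M[0,0],(uv[1]-M[1,2])/M[1,1]]);u=d.copy()
    for _ in range(20): u=d/(1+k*(u@u))
    R=T[:3,:3]; return -R.T@T[:3,3], R.T@np.array([u[0],-u[1],-1])
def plane(n,uv,z):
    o,d=ray(n,uv); return o+d*(z-o[2])/d[2]
def proj(n,p):
    c=camera_params(n);M=c["mtx"];q=c["camera_from_world"]@np.r_[p,1]
    u=np.array([q[0],-q[1]])/-q[2]; u=u*(1+c["k1"]*(u@u)); return u*[M[0,0],M[1,1]]+M[:2,2]
def tri(a,b):
    o1,d1=ray("top",a);o2,d2=ray("side",b)
    s=np.linalg.lstsq(np.c_[d1,-d2],o2-o1,rcond=None)[0]
    p,q=o1+s[0]*d1,o2+s[1]*d2; return (p+q)/2,np.linalg.norm(p-q)
E
python3 - <<'E'
from h import *
t=cv2.imread("pics/top0.png");s=cv2.imread("pics/side0.png")
a=cv2.resize(t[190:335,385:485],None,fx=4,fy=4,interpolation=cv2.INTER_CUBIC)
b=cv2.resize(s[270:390,205:345],None,fx=4,fy=4,interpolation=cv2.INTER_CUBIC)[:580,:400]
b=cv2.resize(s[280:380,210:335],None,fx=3.2,fy=3.2,interpolation=cv2.INTER_CUBIC)
o=np.zeros((600,800,3),np.uint8);o[:580,:400]=a;o[:b.shape[0],400:400+b.shape[1]]=b
cv2.imwrite("pics/crop.png",o)
h=cv2.cvtColor(t,cv2.COLOR_BGR2HSV)
m=cv2.inRange(h,(100,120,40),(125,255,255));m[:,:250]=0;m[:,360:]=0;m[:230]=0;m[345:]=0
c=max(cv2.findContours(m,0,2)[0],key=cv2.contourArea)
print(cv2.boundingRect(c),cv2.approxPolyDP(c,4,True)[:,0].tolist())
E
```

```text
(271, 249, 66, 85) [[285, 249], [271, 297], [273, 323], [318, 333], [336, 264], [331, 258]]
```

View pics/crop.png

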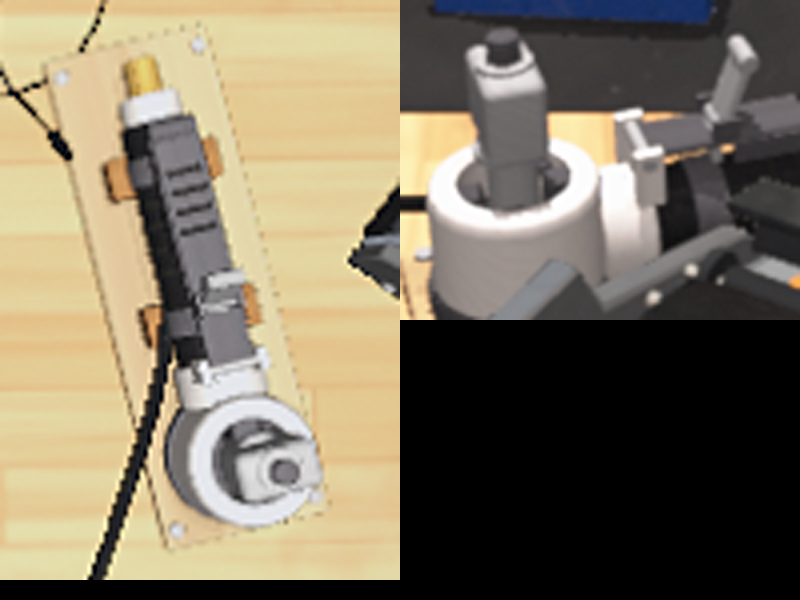

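The crop shows the board corners, the head ring centred at crop (250,458), the stud top at (287,470) and the lever tip at (222,280). In the side part the stud is at (503,37) and the lever tip at (742,45).

```bash
python3 - <<'E'
from h import *
T=lambda x,y:(385+(x+.5)/4-.5,190+(y+.5)/4-.5)
S=lambda x,y:(210+(x-400)/3.2,280+y/3.2)
B=[plane("top",T(*p),.01)[:2] for p in((46,64),(200,25),(330,505),(165,550))]
print("board",np.round(B,4).tolist(),[np.linalg.norm(B[i]-B[i-1]) .round(4) for i in range(4)])
ax=(B[0]+B[1]-B[2]-B[3])/2;print("yaw",np.degrees(np.arctan2(ax[1],ax[0]))-90)
print("head",plane("top",T(250,458),.064),"stud",plane("top",T(287,470),.126),"tri",tri(T(287,470),S(503,37)))
print("hub corners",[plane("top",T(*p),.114)[:2].round(4).tolist() for p in((236,447),(312,436),(321,482),(245,502))])
print("brass",plane("top",T(141,75),.035))
print("lever",tri(T(222,280),S(742,45)),plane("top",T(222,280),.099))
t=cv2.imread("pics/top0.png");h=cv2.cvtColor(t,cv2.COLOR_BGR2HSV)
for p in ((285,249),(338,260)): print("bin back corners z74",plane("top",p,.074)[:2])
for p in ((273,323),(318,333)): print("bin front z34/z74",plane("top",p,.034)[:2],plane("top",p,.074)[:2])
s=cv2.imread("pics/side0.png");b=cv2.resize(s[215:295,210:330],None,fx=4,fy=4,interpolation=cv2.INTER_CUBIC)
a=cv2.resize(t[240:340,260:350],None,fx=4,fy=4,interpolation=cv2.INTER_CUBIC)
o=np.zeros((400,800,3),np.uint8);o[:400,:360]=a;o[:320,360:800]=b[:,:440];cv2.imwrite("pics/bin.png",o)
E
```

```text
board [[0.6389, -0.1361], [0.6591, -0.22], [0.4004, -0.283], [0.3778, -0.1943]] [np.float64(0.2675), np.float64(0.0863), np.float64(0.2663), np.float64(0.0915)]
yaw -76.87068231299872
head [ 0.43078315 -0.22748679  0.064     ] stud [ 0.43039948 -0.22964157  0.126     ] tri (array([ 0.4292947 , -0.23003808,  0.12465647]), np.float64(0.0019454357989711051))
hub corners [[0.4405, -0.2088], [0.4451, -0.2451], [0.4233, -0.2489], [0.4145, -0.2125]]
brass [ 0.62891925 -0.18257859  0.035     ]
lever (array([ 0.51952796, -0.20657169,  0.10255971]), np.float64(0.0005854228697839827)) [ 0.51986946 -0.20740899  0.099     ]
bin back corners z74 [0.54517694 0.09743874]
bin back corners z74 [ 0.52190345 -0.00920028]
bin front z34/z74 [0.39170356 0.128765  ] [0.39682571 0.12250876]
bin front z34/z74 [0.3707794  0.03439655] [0.37682183 0.03229077]
```

View pics/bin.png

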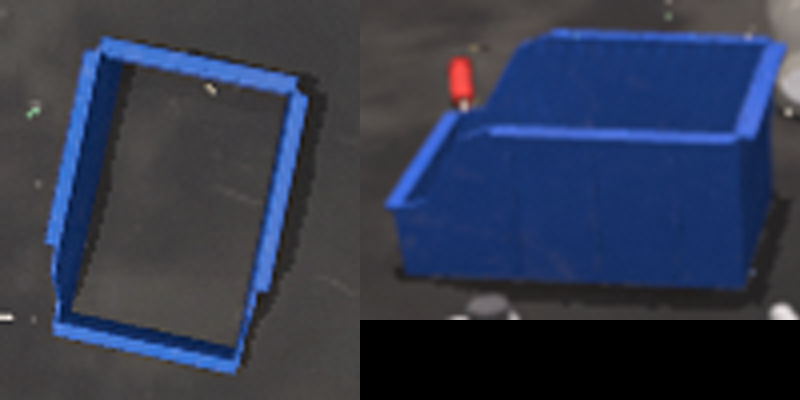

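```bash
cat >> h.py <<'E'
from scipy.spatial.transform import Rotation as Ro
def rel(p,yaw,frm=None,tilt=(180,0)):
    """cm shift / deg turn in tool axes, from the state (or frm=(pos,R)) to world p,yaw(deg)"""
    s=state(); P,R=frm or (s["position"],Ro.from_euler("xyz",s["tool_rot"]))
    G=Ro.from_euler("xyz",[*tilt,yaw],degrees=True)
    print((R.inv().apply(np.array(p)-P)*100).round(2).tolist(),np.degrees((R.inv()*G).as_rotvec()).round(1).tolist())
    return np.array(p),G
E
python3 - <<'E'
from h import *
rel([.43,-.229,.2],100.5)
E
```

```text
[36.85, -33.07, 3.1] [-0.1, -0.1, -87.7]
```

Request:
{"fn": "arm_command", "kwargs": {
  "increments": [
    [0,[36.85,-33.07,3.1],[-0.1,-0.1,-87.7]],
    [0,[36.85,-33.07,3.1],[-0.1,-0.1,-87.7]],
    [0,[36.85,-33.07,3.1],[-0.1,-0.1,-87.7]],
    [0,[36.85,-33.07,3.1],[-0.1,-0.1,-87.7]],
    [0,[36.85,-33.07,3.1],[-0.1,-0.1,-87.7]],
    [0,[36.85,-33.07,3.1],[-0.1,-0.1,-87.7]],
    [0,[36.85,-33.07,3.1],[-0.1,-0.1,-87.7]],
    [0,[36.85,-33.07,3.1],[-0.1,-0.1,-87.7]]
  ],
  "squeeze": 60
}}

```text
time: 1.1
position: [0.431, -0.2277, 0.2002]
tool_rot: [3.141, 0.002, 1.73]
force: [-0.1, -0.5, -0.3]
gripper_width: 0.0854
grasp_force: 0.0
```

```bash
python3 - <<'E'
from h import *
print(state()["qpos"]); rel([.43,-.229,.082],100.5); rel([.43,-.229,.2],100.5)
t=grab_frame("top"); s=grab_frame("side")
o=np.zeros((480,800,3),np.uint8);o[:480,:400]=cv2.resize(t[200:340,380:497],(400,480));o[:480,400:]=cv2.resize(s[190:382,180:340],(400,480))
cv2.imwrite("pics/above.png",o)
E
```

```text
[ 0.80499641  0.34453668 -0.4956483   1.967122    0.21278868  0.87866731
  0.3568583 ]
[-0.09, -0.12, 11.82] [0.0, 0.1, -1.4]
[-0.12, -0.12, 0.02] [0.0, 0.1, -1.4]
```

View pics/above.png

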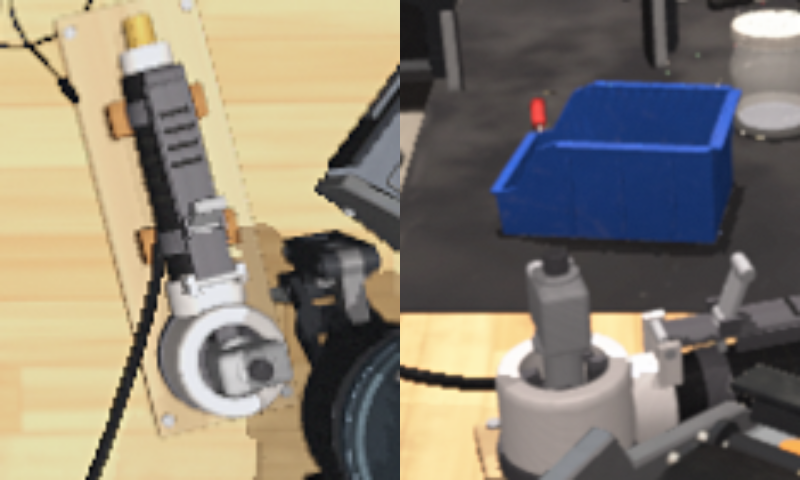

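The crops show the fingers straddling the hub in the side view (finger ends at (450,90) and (660,65), stud at (555,255)). In the top view the hub is unobstructed at crop (255,365), so I descend.

Request:
{"fn": "arm_command", "kwargs": {
  "increments": [
    [0,[-0.1,-0.1,6.0],[0,0,-1.4]],
    [0,[-0.1,-0.1,11.8],[0,0,-1.4]],
    [0,[-0.1,-0.1,11.8],[0,0,-1.4]],
    [0.6,[-0.1,-0.1,11.8],[0,0,-1.4]],
    [0.9,[-0.1,-0.1,11.8],[0,0,-1.4]],
    [0.9,[-0.1,-0.1,11.8],[0,0,-1.4]],
    [0.9,[-0.1,-0.1,11.8],[0,0,-1.4]],
    [0.9,[-0.1,-0.1,11.8],[0,0,-1.4]]
  ],
  "squeeze": 60
}}

```text
time: 2.2
position: [0.4301, -0.2315, 0.0837]
tool_rot: [3.14, 0.004, 1.748]
force: [-2.1, 0.9, 9.5]
gripper_width: 0.0231
grasp_force: 58.7
```

Request:
{"fn": "arm_command", "kwargs": {
  "increments": [
    [0.9,[0,0,-0.1],[0,0,-8]],
    [0.9,[0,0,-0.1],[0,0,-16]],
    [0.9,[0,0,-0.1],[0,0,-24]],
    [0.9,[0,0,-0.1],[0,0,-32]],
    [0.9,[0,0,-0.1],[0,0,-38]],
    [0.9,[0,0,-0.1],[0,0,-38]]
  ],
  "squeeze": 80
}}

```text
time: 2.95
position: [0.4296, -0.2314, 0.0838]
tool_rot: [-3.14, 0.003, 2.41]
force: [0.1, 0.0, 2.5]
gripper_width: 0.0232
grasp_force: 79.0
```

```bash
python3 - <<'E'
from h import *
s=state();print(s["force"],s["torque"],s["position"],np.degrees(s["tool_rot"]),s["gripper_width"],s["grasp_force"])
E
```

```text
[0.09982561 0.04886619 2.45675534] [-0.10753425  0.06689386 -0.0324417 ] [ 0.4295683  -0.23141355  0.08384824] [-1.79922891e+02  1.53706674e-01  1.38088192e+02] 0.02318642112420919 79.00499939918518
```

Request:
{"fn": "arm_command", "kwargs": {
  "increments": [
    [0.9,[0,0,-0.5],[0,0,0]],
    [0.9,[0,0,-1.0],[0,0,0]],
    [0.9,[0,0,-1.3],[0,0,0]],
    [0.9,[0,0,-1.5],[0,0,0]]
  ]
}}

```text
time: 3.45
position: [0.4296, -0.231, 0.0985]
tool_rot: [-3.14, 0.002, 2.411]
force: [1.4, -1.3, -4.3]
gripper_width: 0.0229
grasp_force: 78.4
```

Request:
{"fn": "arm_command", "kwargs": {
  "increments": [
    [0.9,[0,0,-0.1],[0,0,0]],
    [0.9,[0,0,-0.2],[0,0,0]],
    [0.9,[0,0,-0.2],[0,0,0]]
  ]
}}

```text
time: 3.82
position: [0.4296, -0.2311, 0.1004]
tool_rot: [-3.14, 0.002, 2.411]
force: [2.4, -1.8, -2.6]
gripper_width: 0.0229
grasp_force: 78.4
```

Request:
{"fn": "arm_command", "kwargs": {
  "increments": [
    [0.9,[0,0,-0.1],[0,0,0]],
    [0.9,[0,0,-0.2],[0,0,0]],
    [0.9,[0,0,-0.2],[0,0,0]]
  ]
}}

```text
time: 4.2
position: [0.4294, -0.231, 0.1015]
tool_rot: [-3.141, 0.002, 2.411]
force: [5.3, -2.1, -16.3]
gripper_width: 0.023
grasp_force: 79.9
```

Request:
{"fn": "arm_command", "kwargs": {
  "increments": [
    [0.9,[0,0,0.05],[0,0,10]],
    [0.9,[0,0,0.05],[0,0,20]],
    [0.9,[0,0,0.05],[0,0,30]],
    [0.9,[0,0,0.05],[0,0,40]],
    [0.9,[0,0,0.05],[0,0,50]],
    [0.9,[0,0,0.05],[0,0,60]],
    [0.9,[0,0,0.05],[0,0,70]],
    [0.9,[0,0,0.05],[0,0,70]]
  ]
}}

```text
time: 5.2
position: [0.428, -0.2306, 0.1014]
tool_rot: [-3.14, 0.003, 1.191]
force: [-2.0, -0.8, -3.6]
gripper_width: 0.023
grasp_force: 81.9
```

Request:
{"fn": "arm_command", "kwargs": {
  "increments": [
    [0.9,[0,0,-0.4],[0,0,0]],
    [0.9,[0,0,-0.8],[0,0,0]],
    [0.9,[0,0,-1.1],[0,0,0]],
    [0.9,[0,0,-1.2],[0,0,0]],
    [0.9,[0,0,-1.2],[0,0,0]]
  ]
}}

```text
time: 5.82
position: [0.4292, -0.2314, 0.114]
tool_rot: [3.14, 0.002, 1.19]
force: [-2.0, -4.2, -1.0]
gripper_width: 0.023
grasp_force: 81.9
```

Request:
{"fn": "arm_command", "kwargs": {
  "increments": [
    [0.9,[0,0,-0.1],[0,0,0]],
    [0.9,[0,0,-0.2],[0,0,0]],
    [0.9,[0,0,-0.2],[0,0,0]]
  ]
}}

```text
time: 6.2
position: [0.4291, -0.2312, 0.1157]
tool_rot: [3.141, 0.002, 1.19]
force: [-1.5, -4.8, -4.4]
gripper_width: 0.0232
grasp_force: 81.7
```

Request:
{"fn": "arm_command", "kwargs": {
  "increments": [
    [0.9,[0,0,-0.1],[0,0,0]],
    [0.9,[0,0,-0.15],[0,0,0]],
    [0.9,[0,0,-0.15],[0,0,0]]
  ]
}}

```text
time: 6.58
position: [0.4288, -0.2312, 0.1165]
tool_rot: [3.141, 0.002, 1.19]
force: [-0.2, -6.8, -13.1]
gripper_width: 0.0228
grasp_force: 80.3
```

Jammed at about 32 mm, so I twist back counter-clockwise.

Request:
{"fn": "arm_command", "kwargs": {
  "increments": [
    [0.9,[0,0,0.05],[0,0,-10]],
    [0.9,[0,0,0.05],[0,0,-20]],
    [0.9,[0,0,0.05],[0,0,-30]],
    [0.9,[0,0,0.05],[0,0,-40]],
    [0.9,[0,0,0.05],[0,0,-50]],
    [0.9,[0,0,0.05],[0,0,-60]],
    [0.9,[0,0,0.05],[0,0,-70]],
    [0.9,[0,0,0.05],[0,0,-70]]
  ]
}}

```text
time: 7.58
position: [0.4312, -0.2302, 0.1173]
tool_rot: [3.14, 0.004, 2.411]
force: [2.7, -1.0, -2.0]
gripper_width: 0.0227
grasp_force: 82.1
```

Request:
{"fn": "arm_command", "kwargs": {
  "increments": [
    [0.9,[0,0,-0.4],[0,0,0]],
    [0.9,[0,0,-0.8],[0,0,0]],
    [0.9,[0,0,-1.2],[0,0,0]],
    [0.9,[0,0,-1.2],[0,0,0]]
  ]
}}

```text
time: 8.07
position: [0.4299, -0.2315, 0.1294]
tool_rot: [-3.14, 0.003, 2.41]
force: [2.9, -3.3, -3.2]
gripper_width: 0.0228
grasp_force: 81.9
```

Request:
{"fn": "arm_command", "kwargs": {
  "increments": [
    [0.9,[0,0,-1.0],[0,0,0]],
    [0.9,[0,0,-2.0],[0,0,0]],
    [0.9,[0,0,-4.0],[0,0,0]],
    [0.9,[0,0,-6.5],[0,0,0]],
    [0.9,[0,0,-6.5],[0,0,0]]
  ]
}}

```text
time: 8.7
position: [0.4302, -0.2308, 0.1955]
tool_rot: [-3.141, 0.005, 2.411]
force: [1.0, -0.2, -3.3]
gripper_width: 0.0227
grasp_force: 82.1
```

```bash
python3 - <<'E'
from h import *
s=state();print(s["qpos"]);rel([.457,.064,.21],76.7); rel([.457,.064,.21],166.7)
rel([.457,.064,.21],138)
f=grab_frame("side");t=grab_frame("top")
print(proj("top",s["position"]),proj("side",s["position"]))
o=np.zeros((480,800,3),np.uint8);o[:480,400:]=cv2.resize(f[150:390,150:350],(400,480));o[:,:400]=cv2.resize(t[190:382,340:500],(400,480))
cv2.imwrite("pics/lift.png",o)
E
```

```text
[ 0.96119482  0.38971232 -0.6853738   1.9639071   0.31804994  0.89098291
  0.95108471]
[17.66, 23.74, -1.56] [0.1, 0.3, 61.5]
[17.66, 23.74, -1.56] [-0.1, 0.3, -28.5]
[17.66, 23.74, -1.56] [-0.1, 0.3, 0.2]
[467.78917544 310.92602599] [239.65783589 237.09306965]
```

View pics/lift.png

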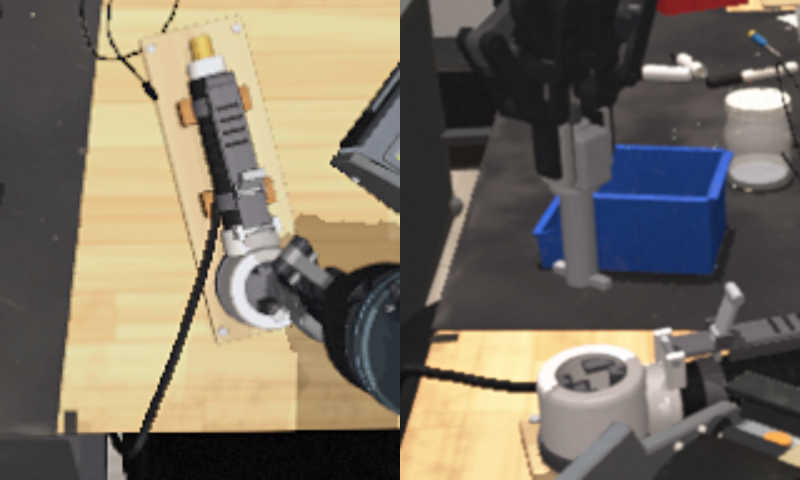

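The lift crop shows the arbor free, with its lugs at (583,275) and the head bore empty. I'll set it down tilted, so that it falls towards the bin's tall back wall and lies flat.

```bash
cat >> h.py <<'E'
def relG(p,G):
    s=state(); R=Ro.from_euler("xyz",s["tool_rot"])
    print((R.inv().apply(np.array(p)-s["position"])*100).round(2).tolist(),np.degrees((R.inv()*G).as_rotvec()).round(1).tolist())
GB=Ro.from_euler("xyz",[180,0,166.7],degrees=True)*Ro.from_euler("y",40,degrees=True)
E
python3 - <<'E'
from h import *
relG([.4625,.0627,.23],GB)
E
```

```text
[17.04, 24.09, -3.72] [9.8, 39.2, -27.4]
```

Request:
{"fn": "arm_command", "kwargs": {
  "increments": [
    [0.9,[3,4.2,-3.7],[0,0,0]],
    [0.9,[6.5,9,-3.7],[2.4,9.8,-6.8]],
    [0.9,[10,14,-3.7],[4.9,19.6,-13.7]],
    [0.9,[13.5,19,-3.7],[7.3,29.4,-20.5]],
    [0.9,[17.0,24.1,-3.7],[9.8,39.2,-27.4]],
    [0.9,[17.0,24.1,-3.7],[9.8,39.2,-27.4]],
    [0.9,[17.0,24.1,-3.7],[9.8,39.2,-27.4]]
  ]
}}

```text
time: 9.68
position: [0.4632, 0.0627, 0.2275]
tool_rot: [-3.141, -0.701, 2.91]
force: [1.5, 0.4, -2.8]
gripper_width: 0.0231
grasp_force: 82.0
```

```bash
python3 - <<'E'
from h import *
relG([.4625,.0627,.23],GB);relG([.4625,.0627,.072],GB);print(state()["qpos"])
f=grab_frame("side");t=grab_frame("top")
o=np.zeros((480,800,3),np.uint8);o[:480,400:]=cv2.resize(f[120:312,190:350],(400,480));o[:,:400]=cv2.resize(t[180:372,230:390],(400,480))
cv2.imwrite("pics/overbin.png",o)
E
```

```text
[0.22, -0.02, -0.15] [-0.0, -0.1, 0.0]
[-9.97, -0.01, 11.93] [-0.0, -0.1, 0.0]
[ 0.42729511  0.82227823 -0.83328029  1.49676152  0.18187868  1.64904554
  0.8932973 ]
```

View pics/overbin.png

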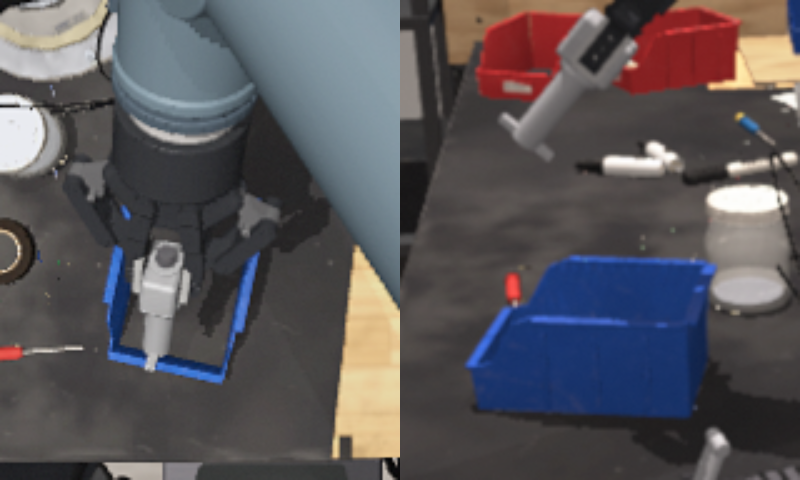

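The crops show the arbor tilted over the bin, lugs towards the low front wall (150,360) and hub at (160,280). I lower it next.

Request:
{"fn": "arm_command", "kwargs": {
  "increments": [
    [0.9,[-3.0,0,3.6],[0,0,0]],
    [0.9,[-6.2,0,7.4],[0,0,0]],
    [0.9,[-8.5,0,10.2],[0,0,0]],
    [0.9,[-9.9,0,11.9],[0,0,0]],
    [0.9,[-9.9,0,11.9],[0,0,0]]
  ]
}}

```text
time: 10.4
position: [0.4624, 0.0618, 0.0751]
tool_rot: [-3.141, -0.698, 2.908]
force: [-0.3, 0.4, -1.9]
gripper_width: 0.0229
grasp_force: 82.1
```

```bash
python3 - <<'E'
from h import *
s=state();print(s["qpos"],s["force"]);relG([.4625,.0627,.072],GB)
f=grab_frame("side");t=grab_frame("top")
o=np.zeros((480,800,3),np.uint8);o[:480,400:]=cv2.resize(f[150:342,190:350],(400,480));o[:,:400]=cv2.resize(t[180:372,230:390],(400,480))
cv2.imwrite("pics/inbin.png",o)
E
```

```text
[ 0.38844845  1.01578316 -0.75333732  1.54446661  0.29608255  1.43232489
  0.90342396] [-0.26425369  0.39582518 -1.91341073]
[-0.19, 0.09, 0.25] [0.0, 0.0, -0.1]
```

View pics/inbin.png

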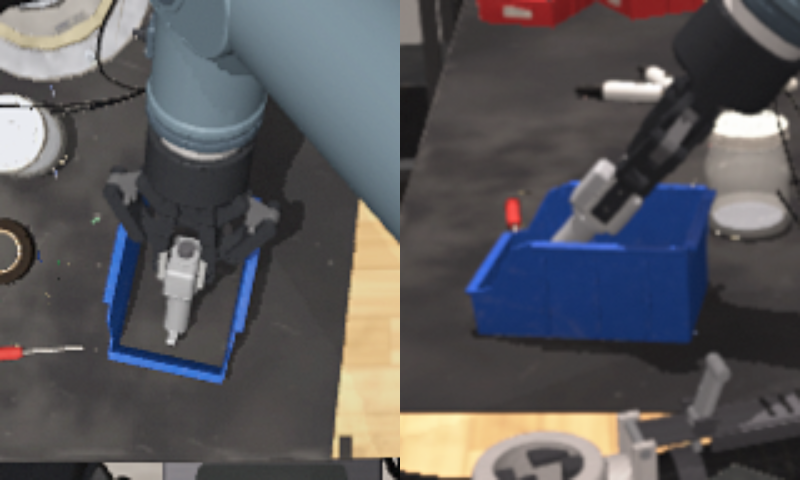

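The crops show the arbor inside the bin, lugs at (172,338) just behind the front wall and hub at (185,270). I open partly and back out along the tool axis.

Request:
{"fn": "arm_command", "kwargs": {
  "increments": [
    [0.9,[-0.2,0,0.25],[0,0,0]],
    [0.5,[-0.2,0,0.25],[0,0,0]],
    [0.5,[-0.2,0,0.25],[0,0,0]],
    [0.5,[-0.2,0,0.25],[0,0,0]],
    [0.5,[-0.2,0,0.25],[0,0,0]],
    [0.5,[-0.2,0,0.25],[0,0,0]]
  ],
  "squeeze": 40
}}

```text
time: 11.25
position: [0.4628, 0.0626, 0.0722]
tool_rot: [3.14, -0.697, 2.91]
force: [0.1, -0.0, 0.0]
gripper_width: 0.0426
grasp_force: 0.0
```

Request:
{"fn": "arm_command", "kwargs": {
  "increments": [
    [0.5,[0,0,-3],[0,0,0]],
    [0.5,[0,0,-7],[0,0,0]],
    [0.5,[0,0,-11],[0,0,0]],
    [0.5,[0,0,-14],[0,0,0]],
    [0.5,[0,0,-14],[0,0,0]]
  ]
}}

```text
time: 11.88
position: [0.5519, 0.042, 0.1806]
tool_rot: [3.139, -0.694, 2.91]
force: [-0.5, 1.0, -1.0]
gripper_width: 0.0426
grasp_force: 0.0
```

```bash
python3 - <<'E'
from h import *
s=state();print(s["time"])
f=grab_frame("side");t=grab_frame("top")
o=np.zeros((480,800,3),np.uint8);o[:480,400:]=cv2.resize(f[150:342,190:350],(400,480));o[:,:400]=cv2.resize(t[180:372,230:390],(400,480))
cv2.imwrite("pics/rel.png",o)
E
```

```text
11.875
```

View pics/rel.png

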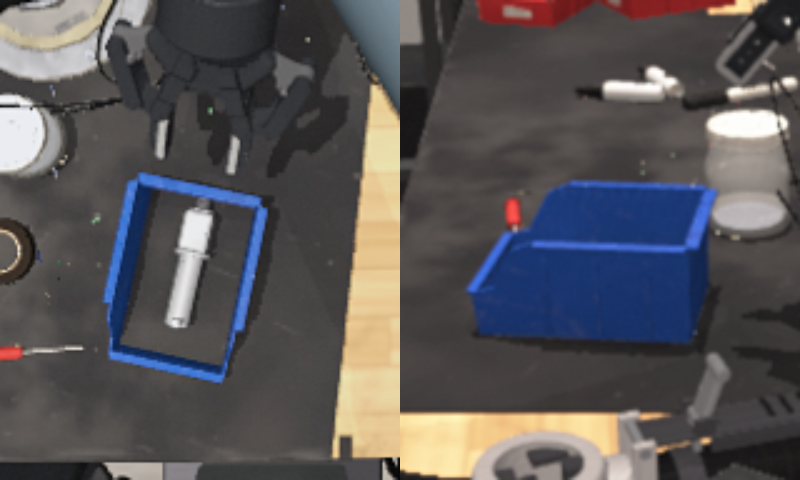

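The crop shows the arbor lying fully inside the bin (from (175,325) to (205,205)), with the bin where it was. Next is the lever.

```bash
cat >> h.py <<'E'
O=np.array([.43,-.23]);gy=np.array([.974,.227])
GD=Ro.from_euler("xyz",[180,0,103.1],degrees=True)
at=lambda y,z:[*(O+y*gy),z]
E
python3 - <<'E'
from h import *
relG(at(.130,.20),GD)
E
```

```text
[-3.42, -23.43, -5.66] [-22.1, -35.8, 60.9]
```

Request:
{"fn": "arm_command", "kwargs": {
  "increments": [
    [1,[0,-3,-5.7],[-3,-5,8.5]],
    [1,[-0.8,-7,-5.7],[-6,-10,17]],
    [1,[-1.5,-11,-5.7],[-9.2,-15,25.4]],
    [1,[-2.2,-15,-5.7],[-12.3,-20,33.9]],
    [1,[-2.8,-19,-5.7],[-15.5,-25,42.6]],
    [1,[-3.4,-23.4,-5.7],[-18.6,-30,51]],
    [1,[-3.4,-23.4,-5.7],[-22.1,-35.8,60.9]],
    [1,[-3.4,-23.4,-5.7],[-22.1,-35.8,60.9]]
  ]
}}

```text
time: 12.98
position: [0.5551, -0.1992, 0.2004]
tool_rot: [-3.14, 0.0, 1.801]
force: [0.7, -0.7, -0.6]
gripper_width: -0.0003
grasp_force: 0.0
```

```bash
python3 - <<'E'
from h import *
s=state();print(s["qpos"],s["force"],s["gripper_width"]);relG(at(.130,.086),GD);relG(at(.086,.086),GD)
E
```

```text
[ 0.64694536  0.52318642 -0.51691017  1.70730801  0.3004308   0.9923822
  0.25145661] [ 0.67700963 -0.66337767 -0.64162921] -0.00033350663832207165
[-0.16, 0.14, 11.44] [-0.1, 0.0, 0.1]
[-0.15, -4.26, 11.45] [-0.1, 0.0, 0.1]
```

Tool −y is the forward direction. I go down behind the lever, then sweep forward.

Request:
{"fn": "arm_command", "kwargs": {
  "increments": [
    [1,[-0.2,0.1,6],[0,0,0]],
    [1,[-0.2,0.1,10],[0,0,0]],
    [1,[-0.2,0.1,11.4],[0,0,0]],
    [1,[-0.2,0.1,11.4],[0,0,0]]
  ]
}}

```text
time: 13.48
position: [0.5588, -0.2015, 0.0865]
tool_rot: [-3.141, -0.001, 1.801]
force: [-0.2, -0.1, 0.9]
gripper_width: -0.0001
grasp_force: 0.0
```

Request:
{"fn": "arm_command", "kwargs": {
  "increments": [
    [1,[0,-0.6,0],[0,0,0]],
    [1,[0,-1.2,0],[0,0,0]],
    [1,[0,-1.8,0],[0,0,0]],
    [1,[0,-2.4,0],[0,0,0]],
    [1,[0,-3.0,0],[0,0,0]],
    [1,[0,-3.5,0],[0,0,0]],
    [1,[0,-3.5,0],[0,0,0]]
  ]
}}

```text
time: 14.35
position: [0.5238, -0.2103, 0.0869]
tool_rot: [-3.141, 0.001, 1.799]
force: [0.5, 0.1, -0.2]
gripper_width: 0.0001
grasp_force: 0.0
```

Request:
{"fn": "arm_command", "kwargs": {
  "increments": [
    [1,[0,-0.3,0],[0,0,0]],
    [1,[0,-0.6,0],[0,0,0]],
    [1,[0,-0.8,0],[0,0,0]],
    [1,[0,-0.8,0],[0,0,0]]
  ]
}}

```text
time: 14.85
position: [0.5167, -0.2119, 0.087]
tool_rot: [3.141, 0.001, 1.799]
force: [0.6, -0.2, 0.6]
gripper_width: 0.0004
grasp_force: 0.0
```

```bash
python3 - <<'E'
from h import *
s=state();print(s["position"],s["force"],s["torque"],(s["position"][:2]-O)@gy)
f=grab_frame("side");t=grab_frame("top")
o=np.zeros((480,800,3),np.uint8);o[:480,400:]=cv2.resize(f[250:370,225:325],(400,480),interpolation=2);o[:,:400]=cv2.resize(t[180:372,350:510],(400,480))
cv2.imwrite("pics/lever.png",o)
E
```

```text
[ 0.51668451 -0.21192035  0.08703255] [ 0.57972497 -0.21149009  0.55406847] [ 0.00254545  0.01911609 -0.00889259] 0.08853478999072224
```

View pics/lever.png

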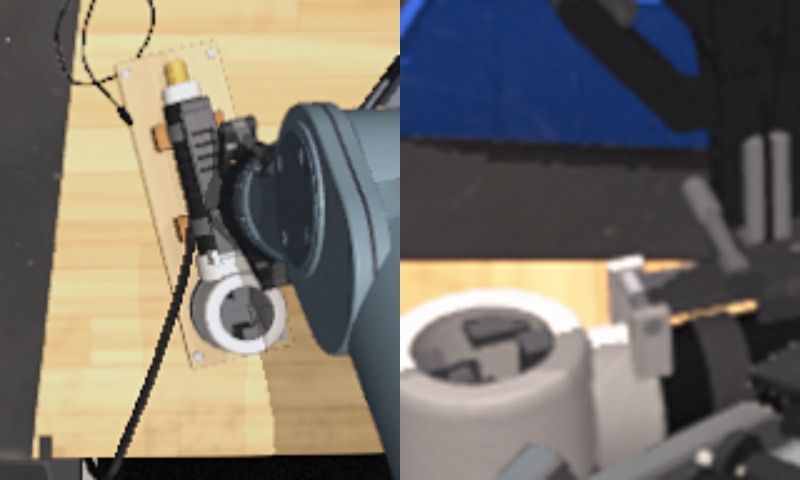

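The side crop shows the lever part-way forward (tip (690,185), foot (735,265)) with the fingers behind it at (765,190). I keep pushing until the force rises.

Request:
{"fn": "arm_command", "kwargs": {
  "increments": [
    [1,[0,-0.3,0],[0,0,0]],
    [1,[0,-0.5,0],[0,0,0]],
    [1,[0,-0.5,0],[0,0,0]]
  ]
}}

```text
time: 15.32
position: [0.512, -0.2131, 0.0871]
tool_rot: [3.141, 0.001, 1.799]
force: [0.2, 0.7, -0.5]
gripper_width: -0.0001
grasp_force: 0.2
```

Request:
{"fn": "arm_command", "kwargs": {
  "increments": [
    [1,[0,-0.2,0],[0,0,0]],
    [1,[0,-0.3,0],[0,0,0]],
    [1,[0,-0.3,0],[0,0,0]]
  ]
}}

```text
time: 15.7
position: [0.5091, -0.2138, 0.0871]
tool_rot: [3.141, 0.001, 1.799]
force: [0.2, 0.6, -0.4]
gripper_width: -0.0
grasp_force: 0.4
```

Request:
{"fn": "arm_command", "kwargs": {
  "increments": [
    [1,[0,-0.15,0],[0,0,0]],
    [1,[0,-0.3,0],[0,0,0]],
    [1,[0,-0.3,0],[0,0,0]]
  ]
}}

```text
time: 16.08
position: [0.5063, -0.2144, 0.0872]
tool_rot: [3.141, 0.001, 1.799]
force: [1.5, 0.4, -0.1]
gripper_width: -0.0001
grasp_force: 0.5
```

```bash
python3 - <<'E'
from h import *
s=state();print(s["position"],s["force"],(s["position"][:2]-O)@gy)
a=proj("side",at(.083,.072));print("pivot",a,"tip full",proj("side",at(.062,.094)),"tip0",proj("side",at(.096,.099)))
f=grab_frame("side");g=cv2.imread("pics/side0.png")
c=f[275:320,270:330];print(cv2.cvtColor(c,6)[::3,::3])
E
```

```text
[ 0.50628078 -0.21443176  0.08717638] [ 1.51464789  0.44564657 -0.12339283] 0.07783147398496423
pivot [311.00244822 317.39251912] tip full [294.53469829 305.08633585] tip0 [320.41453577 296.98601225]
[[ 47  47  32  30  31  32  30  30  31  31  30  31  29  29  30  30  31  31
   30  29]
 [ 48  47  48  32  31  30  31  31  30  30  30  31  29  28  31  31  30  34
   55  55]
 [ 47  47  48  48  34  30  30  31  31  28  31  30  29  28  29  30  34  58
   57  59]
 [ 46  47  47  48  48  38  38  44  30  28  30  29  42  72  84  30  49  57
   57  57]
 [ 33  32  33  33  33  33  32  31  29  31  30 109 107  63 112  29  47  58
   57  57]
 [ 39  38  36  38  36  37  35  35  30  29  29 104 105  62 113  30  46  58
   58  59]
 [ 62  60  61  60  59  59  57  57  37  28  30 100 109  52 114  30  47  58
   60  59]
 [ 62  62  60  61  59  59  59  62  38  29  30  98 113  50 114  32  48  60
   59  60]
 [ 63  62  61  60  61  60  59  90  45  28  29  92 113  50 114  32  45  60
   60  60]
 [ 61  60  61  60  60  60  75 119 101  27  30  90 113  45 114  32  51  60
   61  63]
 [ 60  60  59  59  60  60  60 111 120  60  31  83 113  40 113  40  60  61
   62  60]
 [ 60  59  72  64  60  61  60  82 109 106  66  91 113  39 114  62  60  60
   60  59]
 [ 61  61  61  61  60  60  63  61  86 105 113  97 103  46  70  61  69  85
   94 104]
 [ 73  69  72 119 212 171  69  72  70  59  96 112 100 112  58  60  72  87
   87  88]
 [230 221 205 207 180 145 193 137  79  63  55  77 107  82  63  61  60  58
   58  58]]
```

Request:
{"fn": "arm_command", "kwargs": {
  "increments": [
    [1,[0,-0.15,0],[0,0,0]],
    [1,[0,-0.3,0],[0,0,0]],
    [1,[0,-0.3,0],[0,0,0]]
  ]
}}

```text
time: 16.5
position: [0.5054, -0.2147, 0.0877]
tool_rot: [3.137, 0.002, 1.8]
force: [5.7, 1.6, 0.2]
gripper_width: 0.0001
grasp_force: 2.5
```

Request:
{"fn": "arm_command", "kwargs": {
  "increments": [
    [1,[0,-0.2,0],[0,0,0]],
    [1,[0,-0.2,0],[0,0,0]]
  ]
}}

```text
time: 16.75
position: [0.505, -0.2147, 0.0882]
tool_rot: [3.134, 0.002, 1.801]
force: [8.0, 1.7, -1.9]
gripper_width: 0.0003
grasp_force: 3.8
```

Request:
{"fn": "arm_command", "kwargs": {
  "increments": [
    [1,[0,1.0,0],[0,0,0]],
    [1,[0,3.0,0],[0,0,0]],
    [1,[0,5.0,0],[0,0,0]],
    [1,[0,5.8,0],[0,0,0]],
    [1,[0,5.8,0],[0,0,0]]
  ]
}}

```text
time: 17.38
position: [0.5575, -0.2023, 0.0868]
tool_rot: [-3.141, 0.001, 1.8]
force: [-0.8, -1.2, -0.4]
gripper_width: 0.0002
grasp_force: 0.0
```

```bash
python3 - <<'E'
from h import *
s=state();print(s["position"],s["force"],(s["position"][:2]-O)@gy);relG(at(.135,.075),GD)
c=cv2.cvtColor(grab_frame("side"),6)[290:320,282:318];print(c[::3,::3])
E
```

```text
[ 0.55748637 -0.20228112  0.08676009] [-0.8094175  -1.15092348 -0.44831817] 0.13046391369465932
[0.19, 0.46, 1.18] [-0.0, 0.0, 0.0]
[[ 35  37  34  34  36  35  35  36  37  36  57  58]
 [ 59  60  58  57  58  57  58  59  60  60  58  58]
 [ 60  58  59  61  58  58  60  60  60  60  60  59]
 [ 60  60  61 117  60  60  60  61  60  59  60  61]
 [ 59  60 117 208 136  59  60  60  59  60  61  60]
 [ 60  60  63 166 116 122  62  60  60  60  59  60]
 [ 60  59  60  88 108 104 133  86  75  82  61  60]
 [ 59  60  62  62  91 110 111  99 117  65  59  62]
 [212 171  69  72  69  62  95 111 101 176 104 104]
 [181 145 192 152 117  93  61  74 107  81  63  61]]
```

The lever stays at its forward stop. Next I press the paddle.

Request:
{"fn": "arm_command", "kwargs": {
  "increments": [
    [1,[0.2,0.5,0.6],[0,0,0]],
    [1,[0.2,0.5,1.3],[0,0,0]],
    [1,[0.2,0.5,1.8],[0,0,0]],
    [1,[0.2,0.5,2.3],[0,0,0]],
    [1,[0.2,0.5,2.7],[0,0,0]],
    [1,[0.2,0.5,2.8],[0,0,0]]
  ]
}}

```text
time: 18.18
position: [0.5618, -0.1993, 0.0603]
tool_rot: [-3.14, 0.001, 1.799]
force: [-8.7, 1.3, 21.4]
gripper_width: 0.0001
grasp_force: 10.1
```

Request:
{"fn": "arm_command", "kwargs": {
  "increments": [
    [1,[0,0,0.1],[0,0,0]],
    [1,[0,0,0.1],[0,0,0]],
    [1,[0,0,0.1],[0,0,0]],
    [1,[0,0,0.1],[0,0,0]],
    [1,[0,0,0.1],[0,0,0]],
    [1,[0,0,0.1],[0,0,0]],
    [1,[0,0,0.1],[0,0,0]],
    [1,[0,0,0.1],[0,0,0]]
  ]
}}

```text
time: 19.18
position: [0.5618, -0.1993, 0.0602]
tool_rot: [-3.141, 0.002, 1.799]
force: [-9.4, 2.0, 23.9]
gripper_width: 0.0002
grasp_force: 11.5
```

Request:
{"fn": "arm_command", "kwargs": {
  "increments": [
    [1,[0,0,-1],[0,0,0]],
    [1,[0,0,-2.5],[0,0,0]],
    [1,[0,0,-6],[0,0,0]],
    [1,[0,0,-11],[0,0,0]],
    [1,[0,0,-14],[0,0,0]],
    [1,[0,0,-14],[0,0,0]]
  ]
}}

```text
time: 19.92
position: [0.5639, -0.1998, 0.2009]
tool_rot: [3.137, 0.004, 1.799]
force: [-0.2, -1.1, -1.6]
gripper_width: -0.0002
grasp_force: 0.0
```

```bash
python3 - <<'E'
from h import *
s=state();print(s["time"],s["position"],s["force"])
f=grab_frame("side");g=cv2.imread("pics/side0.png")
c=cv2.cvtColor(f,6)[290:320,282:318];print(c[::3,::3])
d=cv2.absdiff(f,g).max(2)
print("bin",(d[220:285,218:316]>40).mean(),"tape/jar",(d[235:285,372:410]>40).mean(),(d[192:245,310:348]>40).mean(),"paddle",(d[300:330,320:385]>40).mean())
E
```

```text
19.925 [ 0.56388278 -0.19979001  0.20092353] [-0.19791428 -1.09766099 -1.59290493]
[[ 35  37  35  35  35  36  36  34  36  36  57  57]
 [ 59  59  57  57  58  57  57  58  60  60  57  59]
 [ 60  59  59  61  58  58  60  60  60  60  59  59]
 [ 59  59  60 117  60  60  60  59  60  59  60  60]
 [ 59  61 117 207 166  58  60  61  59  60  60  60]
 [ 60  60  64 176 212 137  62  60  60  60  59  60]
 [ 60  60  60 106 110 114 159  85  76  82  61  60]
 [ 59  61  62  62  91 109 113 164 118  64  58  60]
 [210 170  70  72  69  63  94 111 160 202 105 103]
 [179 145 191 152 116  93  61  73 107 120  82  62]]
bin 0.00015698587127158556 tape/jar 0.0005263157894736842 0.08391261171797418 paddle 0.018974358974358976
```

```bash
python3 - <<'E'
from station import *
print(r.finish_job())
E
```

```text
the job is handed in; nothing more can be done
None
```

The job is handed in at about 20 s of the 64 s allowed: the arbor lies released in the blue bin, the lever was then pushed to its forward stop and left there, and the paddle was held at its stop for just over a second and let up; the bin and tape measure read unmoved at the end, and the jar looked in place in the last picture showing it (the final automatic check there was disturbed, probably by the gripper).

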